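# Index and clamp the rotary board holder

## Task

On the rotary holder, gently push the spokes round with a fingertip until the arm that carries the rectangular circuit board points straight at the slim metal sighting post standing on the bench, and leave it there. Then push the small clamp lever on top of the hub clockwise (seen from above) all the way to its stop, so that the holder is locked with the board still pointing at the post. Do it by pushing only: do not grip or lift anything, and leave the solder spool, the screwdriver and the tin where they are.

Things in the scene. Friction and masses are not known exactly. Their poses are not given: they have to be found in the camera images.
- holder: Fixed foot of the rotary board holder: dark steel, round, 110 mm across and narrowing to a column, bolted down; origin on the bench on the vertical axis about which both rotor and clamp lever turn, z up. The board arm starts within 26 degrees of its +x; the clamp lever stays on its -x side.
- rotor: Aluminium rotor, turning both ways about the vertical axis (over 1.8 rad either way from its start); origin on the axis at bench height, x along the board arm, z up. Three spokes 120 degrees apart, 12 mm wide, 40 to 56 mm above the bench, on a hub 56 mm across; bare from 30 to 112 mm from the axis. All turn together; friction 0.12 N m (1.5 N at 80 mm) holds it where left.
- board (a point): Centre of the rectangular green circuit board at the end of the board arm (the rotor's +x), 145 mm from the axis: 64 mm across the arm, 50 mm along it, 56 to 67 mm above the bench; below it a 20 mm wide bracket, 48 to 54 mm high.
- speaker (a point): Centre of the round loudspeaker, 60 mm across, 53 to 63 mm above the bench, on the spoke 120 degrees counter-clockwise (from above) of the board arm, 145 mm from the axis.
- bare_end (a point): End of the bare spoke, 120 degrees clockwise (from above) of the board arm: a 16 mm round end, its centre 150 mm from the axis.
- clamp (a joint): Clamp lever on top of the hub, independent of the rotor: angle in rad, 0 fully open, growing clockwise seen from above to a hard stop at 1.5, fully clamped. It starts between 0 and 0.35. Friction about 0.06 N m (1.2 N pushed at 50 mm) holds it where it is left; no spring.
- clamp_tip (a point): End of the steel clamp lever (black boss): a horizontal bar 11 mm wide, 70 to 88 mm above the bench, reaching 66 mm out from the axis; its round boss, 26 mm across, rises to 95 mm. The point lies on the axis line of the bar at its outer end, 79 mm above the bench and 66 mm from the turning axis.
- post: Fixed slim pointed steel post: 14 mm thick, 75 mm high, on a round foot 50 mm across; origin at the centre of its foot on the bench. It stands 0.21 to 0.26 m from the turning axis, to the left or right of it.
- spool: Loose solder spool standing upright, grey, 54 mm across, 43 mm high; origin under its centre. To be left alone.
- driver: Loose screwdriver lying on the bench, 170 mm long; origin under its middle, handle to its -x. To be left alone.
- tin: Loose round steel tin, 50 mm across, 40 mm high; origin under its centre. To be left alone.
There are look-alikes about, which are no part of the job. Leave any blue, purple or turquoise look-alike of the post alone.

How it is judged:
By the outcome, as a careful person would: the job done as asked, in the order asked, and still so for the second after the job is handed in, with the robot touching nothing.
It also fails if it takes over 51 s, if anything falls off the work surface, if the arm or the gripper's body presses on something with over 40 N, if the wrist force passes 120 N, or if a joint passes its speed limit or range.

## Robot

A 6-joint arm with a two-finger parallel gripper is mounted at the origin on the work surface. World frame = base frame: x ahead of the robot, y to its left, z up, the work surface at z = 0. Lengths are in m, angles in rad, forces in N, time in s.
With the tool pointing down it reaches from about 0.3 to 0.875 m from the base axis. Payload 6.4 kg.
Tool frame: the origin (TCP) lies on the centre line of the jaws, within the pads' length; the fingertips stand r.nose_length ahead of it and the grasp point (between the pads) lies 11 mm behind it (r.nose_length is the distance from the TCP to the fingertips, in m); z points along the fingers, y is the line along which they close (so a half turn about z gives the same grasp; the last joint's range is limited). The gripper opens to 88 mm and grips with 3 to 60 N. Pads are 18 mm wide; open, the fingers measure 123 mm over their backs; the gripper's body (75 mm by 187 mm) begins 45 mm behind the grasp point.
Start: joints at [0.958, 0.181, 1.607, -0, 1.354, -0.206], TCP at [0.228, 0.528, 0.247] pointing down, gripper open.
Joint ranges: [-2.99, 2.99], [-0.89, 2.07], [0.3, 2.58], [-1.14, 4.28], [0, 2.63], [-3.12, 3.12]. Speed limits (rad/s): [2.57, 2.57, 3.01, 3.14, 3.14, 3.14].

## Interface

Orientations are given as [roll, pitch, yaw] about the fixed x, y, z axes, in that order (R = Rz(yaw) Ry(pitch) Rx(roll)).
In Python, from cell import telemetry, cams, workorder, r gives the robot as it stands.
- The arm moves only by the tool apply_moves, never from a script. Its argument "moves" is text: rows parted by semicolons, each of 6 numbers parted by spaces: the shift along the tool's x, y, z as a fraction of full scale, then the turn, a rotation vector about the tool's x, y, z as a fraction of full scale. In form: dx dy dz ax ay az; .... A call has 1 to 8 rows; each row is the pose to reach, as a shift and turn from the pose commanded when the call began, along the tool's axes at that moment; what a row does not reach only later rows make up. Full scale, the value 1, is 0.75 m for a shift and 0.5 rad for a turn. A row lasts 1/12 s, in which the tool goes at most 41.7 mm and 7.16 degrees, less where a joint would pass 70% of its speed; a pose out of reach is approached as far as the arm can. A call with a number of a shift or a turn outside -1 to 1 is refused whole. A call with a gripper value outside its range is refused whole. "hand" is the opening, from 0 (shut) to 1 (fully open), set as the call begins (left out, the last holds). The fingers move at their own pace and stop on an object; "grip_force" is the grip in N (left out, the last holds). Time passes only in rows, so rows that repeat a pose let the fingers close. It gives the time, the measured TCP pose, the force, the opening and the grip force at its end, in the units of the state.
- telemetry.observe(): the state, without advancing time (a new reading comes with each control period).
- cams.grab_frame(name): name is "side" or "top"; returns a dict with "img" (420x560x3 uint8, red, green, blue), "depth" (420x560 float32, m along the optical axis (not along the pixel's ray), 0 where there is no reading), "fx", "fy", "cx", "cy" (pixels), "xyz" and "orientation" of the camera in the world. Camera axes: x right, y up, looking along -z (the intrinsics and any distortion apply to the point x, -y, -z); pixel columns grow to the right and rows downward; lengths in m; the calibration is good to about 2 mm. A picture is of the moment at which its call begins.
- workorder.job_done(): hands the job in; it is judged then, once.
The state is a dict: "t": time; "q": joint angles; "joint_vel": joint speeds; "joint_torque": joint torques, N m; "eef_pos": TCP position; "ee_rot": TCP orientation; "force": force on the tool from outside, world axes, zero at the start; "moment": the same for the moment, N m; "opening": opening from 0.0 (shut) to 1.0 (fully open); "gripper_force": force on a finger pad.
Only numpy, scipy, OpenCV 4.12 (cv2) and the standard library are available. Lean on these libraries where they do the work, as an engineer would, in place of code of your own. Each camera call takes 0.05 s, during which the arm holds its last target. There are 200 camera calls.

## Working session

There is one attempt and no reset: what is moved stays moved. The work goes in short steps, Python scripts to look and compute and a tool call to move; the robot and the scene stay as the last step left them, time stands still between calls to the robot, and variables do not carry over. Pictures are saved under pics/ and viewed, at most 10 in all, crops included, and the job is handed in when it is done.

Besides the shell and the picture viewer there is one more tool, called as a command line: name --argument value ..., lists and objects as JSON in quotes. apply_moves: Moves the arm, as the interface text tells. Shift numbers are shares of 0.75 m and turn numbers shares of 0.5 rad, none past 1 either way. Its arguments: {"type":"object","properties":{"moves":{"type":"string"},"hand":{"type":"number"},"grip_force":{"type":"number"}},"required":["moves"]}

```bash
ls; mkdir -p pics; cat > h.py <<'E'
import numpy as np, cv2
from scipy.spatial.transform import Rotation as R
from cell import telemetry, cams, workorder, r
def cloud(f):
    # world point per pixel from depth
    h,w=f["depth"].shape; u,v=np.meshgrid(np.arange(w),np.arange(h)); d=f["depth"]
    c=np.stack([(u-f["cx"])/f["fx"]*d,-(v-f["cy"])/f["fy"]*d,-d],-1)
    return c@R.from_euler("xyz",f["orientation"]).as_matrix().T+np.array(f["xyz"])
def ray(f,u,v,z):
    d=R.from_euler("xyz",f["orientation"]).apply([(u-f["cx"])/f["fx"],-(v-f["cy"])/f["fy"],-1.])
    o=np.array(f["xyz"]); return o+d*(z-o[2])/d[2]
def save(img,n): cv2.imwrite("pics/"+n,cv2.cvtColor(img,cv2.COLOR_RGB2BGR))
E
python3 - <<'E'
from h import *
print(telemetry.observe(), r.nose_length)
for n in("side","top"):
    f=cams.grab_frame(n); save(f["img"],n+"0.png"); print({k:v for k,v in f.items() if k not in("img","depth")}, (f["depth"]>0).mean())
    np.save(n+"0.npy",f,allow_pickle=True)
E
```

```text
pics
{'t': 0.0, 'q': array([ 9.57696081e-01,  1.81524898e-01,  1.60797331e+00, -6.40816999e-05,
        1.35379041e+00, -2.06320030e-01]), 'joint_vel': array([-0.00051298,  0.00120623,  0.00079599,  0.00184238,  0.00087722,
       -0.00077174]), 'joint_torque': array([ 4.08301985e-04, -4.33862150e+01, -3.41853118e+01,  7.02971988e-02,
        3.83200042e-02, -1.42606759e-04]), 'eef_pos': array([0.22721427, 0.52764899, 0.24583597]), 'ee_rot': array([-3.13991984e+00, -2.86205293e-04,  2.73482605e+00]), 'force': array([-0.31136437, -0.20957825,  0.24018436]), 'moment': array([ 0.04550487,  0.0307095 , -0.02145618]), 'gripper_force': 0.0, 'opening': 1.000684511745378} 0.008
{'fx': 407.0052626683406, 'fy': 407.0052626683406, 'cx': 288.660396855373, 'cy': 214.43338702554993, 'xyz': array([ 0.17066198, -0.58652402,  0.75266077]), 'orientation': array([ 0.82688814, -0.01139361, -0.52586485])} 0.9961054421768708
{'fx': 425.650735413193, 'fy': 425.650735413193, 'cx': 268.9436600085918, 'cy': 206.23727423100925, 'xyz': array([0.45862155, 0.02557997, 0.95318373]), 'orientation': array([ 0.08797464, -0.01408202, -1.56667021])} 0.9960714285714286
```

View pics/top0.png

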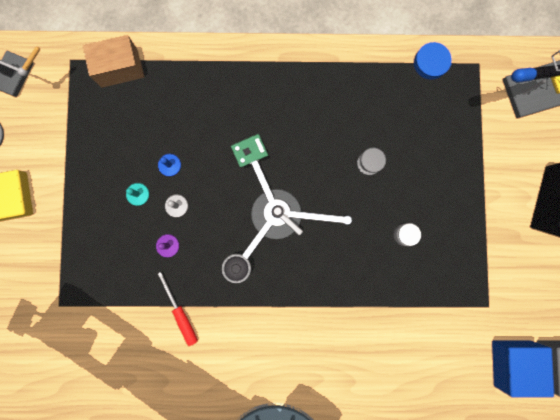

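View pics/side0.png

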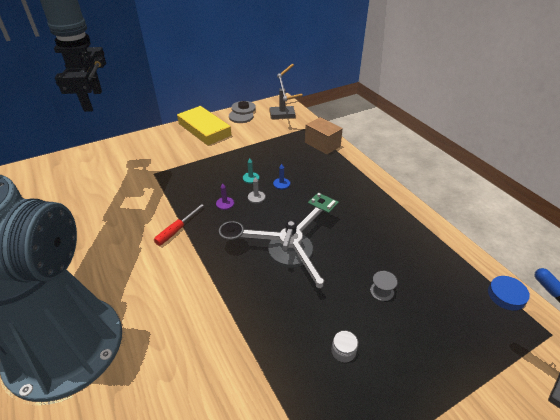

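The top view shows the hub at (278,212), the board at (250,150), the speaker at (236,268), the bare end at (347,220) and the lever tip near (300,232). There are four posts: blue (169,164), turquoise (137,194), grey (176,206) and purple (167,245). Only the grey one is bare metal, so it fits the description. I'll confirm that with a crop and measure.

```bash
cat > meas.py <<'E'
from h import *
def blobs(m,amin=20):
    n,l,s,c=cv2.connectedComponentsWithStats(m.astype(np.uint8)); return [(l==i) for i in range(1,n) if s[i,4]>=amin]
def show(f,name,zlo,zhi,reg,amin=15):
    P=cloud(f); x0,x1,y0,y1=reg
    m=(P[...,2]>zlo)&(P[...,2]<zhi)&(P[...,0]>x0)&(P[...,0]<x1)&(P[...,1]>y0)&(P[...,1]<y1)&(f["depth"]>0)
    for b in blobs(m,amin):
        v,u=np.nonzero(b); p=P[b]
        print(name,(round(u.mean()),round(v.mean())),len(u),"xyz",p.mean(0).round(4),"min",p.min(0).round(3),"max",p.max(0).round(3),"rgb",f["img"][b].mean(0).round())
E
python3 - <<'E'
from meas import *
for n in("top","side"):
    f=np.load(n+"0.npy",allow_pickle=True).item()
    P=cloud(f); m=(np.abs(P[...,0]-.45)<.1)&(np.abs(P[...,1])<.2); print("bench z",np.median(P[m][:,2]))
    print("-- >12mm"); show(f,n,.012,.15,(.2,.75,-.35,.4))
    print("-- >68mm"); show(f,n,.066,.15,(.3,.6,-.1,.1),5)
t=np.load("top0.npy",allow_pickle=True).item()["img"]
s=np.load("side0.npy",allow_pickle=True).item()["img"]
a=cv2.resize(t[120:300,110:370],None,fx=3,fy=3,interpolation=cv2.INTER_CUBIC)[:, :]
save(cv2.resize(a,(780,540)),"crop1.png")
E
```

```text
bench z 0.000834763947298145
-- >12mm
top (266, 211) 3791 xyz [0.5279 0.0187 0.0494] min [ 0.379 -0.158  0.012] max [0.69  0.111 0.097] rgb [163. 171. 165.]
top (373, 160) 463 xyz [ 0.6418 -0.2119  0.0426] min [ 0.616 -0.238  0.012] max [ 0.668 -0.186  0.047] rgb [162. 159. 157.]
top (165, 162) 77 xyz [0.6321 0.236  0.049 ] min [0.626 0.231 0.012] max [0.641 0.245 0.074] rgb [ 37.  74. 149.]
top (132, 192) 83 xyz [0.5665 0.3047 0.0497] min [0.561 0.301 0.012] max [0.574 0.316 0.074] rgb [ 42. 132. 125.]
top (172, 204) 66 xyz [0.541  0.2183 0.0514] min [0.534 0.214 0.012] max [0.549 0.227 0.074] rgb [152. 148. 146.]
top (407, 235) 468 xyz [ 0.4798 -0.2848  0.0364] min [ 0.455 -0.311  0.013] max [ 0.503 -0.264  0.044] rgb [220. 219. 218.]
top (163, 246) 70 xyz [0.4533 0.2352 0.0521] min [0.446 0.231 0.012] max [0.459 0.243 0.074] rgb [111.  55. 133.]
top (181, 320) 573 xyz [0.2955 0.2005 0.0206] min [0.24  0.168 0.012] max [0.394 0.254 0.029] rgb [231.  96.  85.]
-- >68mm
top (284, 219) 276 xyz [ 0.5099 -0.0171  0.0889] min [ 0.479 -0.052  0.073] max [0.537 0.01  0.097] rgb [191. 187. 
[... 302 characters left out ...]
15 0.2356 0.0397] min [0.437 0.223 0.012] max [0.467 0.249 0.076] rgb [77. 42. 90.]
side (286, 237) 2667 xyz [0.5171 0.0044 0.0496] min [ 0.377 -0.16   0.012] max [0.691 0.115 0.099] rgb [119. 121. 119.]
side (172, 229) 355 xyz [0.2926 0.1972 0.0213] min [0.24  0.166 0.012] max [0.393 0.256 0.03 ] rgb [183.  65.  57.]
side (384, 282) 465 xyz [ 0.6382 -0.2139  0.0398] min [ 0.615 -0.238  0.012] max [ 0.668 -0.186  0.047] rgb [107. 105. 106.]
side (344, 345) 618 xyz [ 0.475  -0.2925  0.0359] min [ 0.454 -0.313  0.012] max [ 0.503 -0.264  0.044] rgb [181. 177. 176.]
-- >68mm
side (289, 233) 228 xyz [ 0.5084 -0.0198  0.0878] min [ 0.477 -0.053  0.069] max [0.537 0.01  0.099] rgb [110. 107. 108.]
```

View pics/crop1.png

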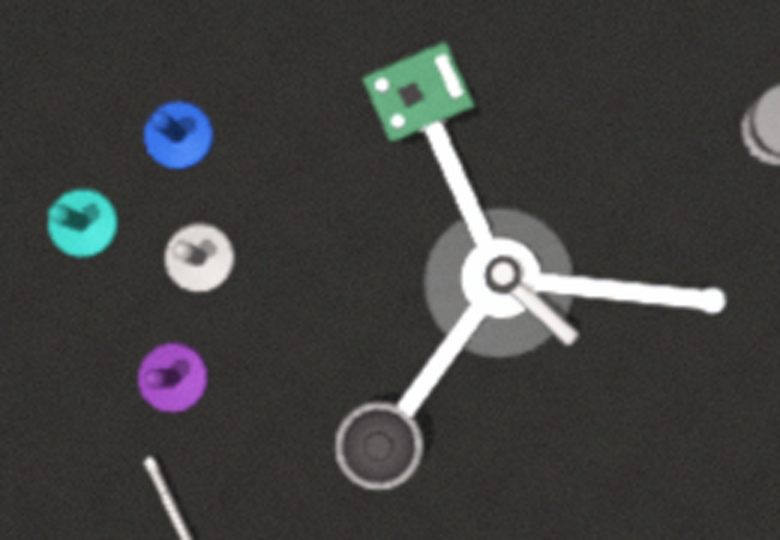

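The crop confirms the plain grey-metal post at crop (199,257), which is top pixel (176,206). The other three are blue, turquoise and purple. Next I'll measure precisely from both views.

```bash
cat > fine.py <<'E'
from meas import *
AX0=np.array([.523,-.003]); 
def center(f,m,z):
    c=max(cv2.findContours(m.astype(np.uint8),cv2.RETR_EXTERNAL,cv2.CHAIN_APPROX_NONE)[0],key=cv2.contourArea)[:,0,:]
    p=np.array([ray(f,u,v,z)[:2] for u,v in c]).astype(np.float32)   # contour on its true plane
    return p
def circ(p):
    (x,y),rr=cv2.minEnclosingCircle(p); return np.array([x,y]),rr
def run(fr,post=True):
    for n,f in fr.items():
        P=cloud(f); z=P[...,2]; xy=P[...,:2]; I=f["img"].astype(int); hsv=cv2.cvtColor(f["img"],cv2.COLOR_RGB2HSV)
        near=lambda c,d: np.linalg.norm(xy-np.array(c),axis=-1)<d
        c,rr=circ(center(f,near(AX0,.035)&(z>.0905),.095)); print(n,"boss",c.round(4),"r",round(rr,4),"z",np.median(z[near(AX0,.01)]).round(4))
        ax=c
        if post:
            m=near((.538,.218),.04)&(z<.078)&(I.min(-1)>70)&(hsv[...,1]<60)
            p=center(f,m&(z<.02),.004); c,rr=circ(p); print(n,"post foot",c.round(4),"r",round(rr,4))
            q=P[near((.54,.218),.03)&(z>.062)]; print(n,"post top",q.mean(0).round(4),len(q))
        g=(hsv[...,0]>40)&(hsv[...,0]<90)&(hsv[...,1]>80)&near(AX0,.19)&(z>.045)
        g=cv2.morphologyEx(g.astype(np.uint8),cv2.MORPH_CLOSE,np.ones((9,9)))
        p=center(f,g,.067); (bx,by),wh,a=cv2.minAreaRect(p); b=np.array([bx,by]); d=b-ax
        print(n,"board",b.round(4),np.round(wh,4),"r",np.hypot(*d).round(4),"ang",np.degrees(np.arctan2(d[1],d[0])).round(2))
        # spokes: all points z .048-.060 at r .035-.11, angle by mod-120 mean
        m=near(AX0,.2)&(z>.045)&(z<.0615)&(I.min(-1)>90); d=xy[m]-ax; rr=np.hypot(*d.T); k=(rr>.06)&(rr<.108); an=np.arctan2(d[k,1],d[k,0])
        u=np.angle(np.exp(3j*an).mean())/3; print(n,"rotor mod120",np.degrees(u).round(2),[ (np.degrees(np.median(an[np.abs(np.angle(np.exp(1j*(an-u-s))))<.2])).round(2),int((np.abs(np.angle(np.exp(1j*(an-u-s))))<.2).sum())) for s in (0,2.0944,-2.0944)])
        m=near(AX0,.075)&(z>.068)&(z<.0905); d=xy[m]-ax; rr=np.hypot(*d.T); k=rr>.025; mm=d[k].mean(0); print(n,"lever ang",np.degrees(np.arctan2(mm[1],mm[0])).round(2),"rmax",rr.max().round(4),"z",np.median(z[m][k]).round(4))
E
python3 - <<'E'
from fine import *
run({n:np.load(n+"0.npy",allow_pickle=True).item() for n in("top","side")})
E
```

```text
top boss [ 0.5238 -0.0016] r 0.0123 z 0.0931
top post foot [0.5431 0.2202] r 0.0272
top post top [0.542  0.2205 0.0667] 28
top board [0.6554 0.0562] [0.0499 0.0645] r 0.1437 ang 23.7
top rotor mod120 24.18 [(np.float64(23.92), 130), (np.float64(144.03), 133), (np.float64(-95.49), 134)]
top lever ang -131.93 rmax 0.0649 z 0.0869
side boss [ 0.5223 -0.0039] r 0.0132 z 0.0932
side post foot [0.5439 0.2246] r 0.0271
side post top [0.541  0.2197 0.0675] 17
side board [0.6521 0.0518] [0.0502 0.0631] r 0.1413 ang 23.23
side rotor mod120 23.94 [(np.float64(22.87), 89), (np.float64(144.35), 133), (np.float64(-95.78), 105)]
side lever ang -131.87 rmax 0.064 z 0.0878
```

```bash
cat > plan.py <<'E'
from h import *
ax=np.array([.523,-.0025]); X=np.array([-.918,.395]); Y=np.array([.395,.918])
def P(deg,rho=.085,gap=0.):
    a=np.radians(deg); u=np.array([np.cos(a),np.sin(a)]); n=np.array([-u[1],u[0]])
    s=.009*abs(X@n)+.0175*abs(Y@n); return ax+rho*u-(.006+s+gap)*n
def tool(d): return np.round([X@d/.75,Y@d/.75],4)
E
python3 - <<'E'
from plan import *
p0=telemetry.observe()["eef_pos"]; S=P(24,gap=.02)
print("start",S,"shift",tool(S-p0[:2]),"dz",(p0[2]-.05)/.75)
for i in range(24,88,4): print(i,P(i).round(4),tool(P(i)-S))
E
```

```text
start [ 0.61874002 -0.00855518] shift [-0.7616 -0.4502] dz 0.2611937073008497
24 [0.6106 0.0097] [0.0196 0.0181]
28 [0.6093 0.0163] [0.0246 0.0254]
32 [0.6075 0.0227] [0.0303 0.0324]
36 [0.6051 0.0291] [0.0366 0.0389]
40 [0.6022 0.0354] [0.0434 0.045 ]
44 [0.5988 0.0414] [0.0508 0.0506]
48 [0.5948 0.0472] [0.0586 0.0557]
52 [0.5904 0.0527] [0.0669 0.0601]
56 [0.5855 0.0579] [0.0756 0.0638]
60 [0.5802 0.0626] [0.0847 0.0668]
64 [0.5745 0.067 ] [0.094  0.0691]
68 [0.5691 0.0705] [0.1024 0.0707]
72 [0.565  0.0732] [0.1088 0.0718]
76 [0.5607 0.0757] [0.1154 0.0726]
80 [0.5562 0.0779] [0.1221 0.073 ]
84 [0.5516 0.08  ] [0.1288 0.073 ]
```

apply_moves --moves "-0.1 -0.06 0 0 0 0;-0.2 -0.12 0 0 0 0;-0.25 -0.15 0 0 0 0;-0.3 -0.18 0 0 0 0;-0.35 -0.21 0 0 0 0;-0.4 -0.24 0 0 0 0;-0.45 -0.27 0 0 0 0;-0.5 -0.3 0 0 0 0" --hand 0

```text
t: 0.77
eef_pos: [0.4227, 0.2556, 0.2466]
ee_rot: [-3.142, -0.0, 2.735]
force: [0.9, 1.5, 0.2]
opening: 0.416
gripper_force: 0.0
```

apply_moves --moves "-0.05 -0.03 0 0 0 0;-0.1 -0.06 0 0 0 0;-0.15 -0.09 0 0 0 0;-0.2 -0.12 0 0 0 0;-0.24 -0.14 0 0 0 0;-0.26 -0.15 0 0 0 0;-0.262 -0.15 0 0 0 0;-0.262 -0.15 0 0 0 0"

```text
t: 1.43
eef_pos: [0.5579, 0.0761, 0.246]
ee_rot: [-3.142, -0.002, 2.733]
force: [-1.5, -0.8, 0.4]
opening: 0.005
gripper_force: 0.0
```

```bash
python3 - <<'E'
from plan import *
o=telemetry.observe(); print(o["t"],o["eef_pos"],o["ee_rot"],o["opening"],tool(P(24,gap=.02)-o["eef_pos"][:2]),(o["eef_pos"][2]-.05)/.75)
E
```

```text
1.4333 [0.55794409 0.07606041 0.24600164] [-3.14150179e+00 -1.76752723e-03  2.73286233e+00] 0.004514708386677256 [-0.119  -0.0716] 0.26133551641389724
```

apply_moves --moves "-0.05 -0.03 0 0 0 0;-0.1 -0.06 0 0 0 0;-0.119 -0.072 0 0 0 0;-0.119 -0.072 0.05 0 0 0;-0.119 -0.072 0.1 0 0 0;-0.119 -0.072 0.14 0 0 0;-0.119 -0.072 0.16 0 0 0;-0.119 -0.072 0.16 0 0 0"

```text
t: 2.1
eef_pos: [0.6146, -0.0055, 0.1219]
ee_rot: [-3.14, -0.009, 2.737]
force: [-0.7, -1.7, 0.6]
opening: 0.003
gripper_force: 0.0
```

```bash
python3 - <<'E'
from plan import *
o=telemetry.observe(); print(o["t"],o["eef_pos"],o["ee_rot"],o["force"],tool(P(24,gap=.02)-o["eef_pos"][:2]),(o["eef_pos"][2]-.05)/.75)
E
```

```text
2.1 [ 0.61460422 -0.00554197  0.12185565] [-3.14016276 -0.00923854  2.73690914] [-0.67652356 -1.70020871  0.62077564] [-0.0066 -0.0015] 0.09580753351938875
```

apply_moves --moves "-0.006 -0.001 0.03 0 0 0;-0.006 -0.001 0.06 0 0 0;-0.006 -0.001 0.08 0 0 0;-0.006 -0.001 0.095 0 0 0;-0.006 -0.001 0.095 0 0 0;-0.006 -0.001 0.095 0 0 0"

```text
t: 2.6
eef_pos: [0.6227, -0.0101, 0.0563]
ee_rot: [3.141, 0.0, 2.736]
force: [0.4, -0.6, 0.7]
opening: 0.006
gripper_force: 0.0
```

```bash
python3 - <<'E'
from plan import *
o=telemetry.observe(); print(o["t"],o["eef_pos"],o["ee_rot"],o["force"],(o["eef_pos"][2]-.05)/.75)
for i in range(24,90,4): print(i,tool(P(i)-o["eef_pos"][:2]))
f=cams.grab_frame("side"); save(cv2.resize(f["img"][140:320,160:440],(784,504)),"s1.png")
E
```

```text
2.6 [ 0.62269767 -0.0100757   0.05626418] [3.14144549e+00 2.76813636e-04 2.73590885e+00] [ 0.38897484 -0.58055239  0.65552576] 0.00835223992031936
24 [0.0252 0.0179]
28 [0.0303 0.0252]
32 [0.0359 0.0321]
36 [0.0422 0.0387]
40 [0.049  0.0448]
44 [0.0564 0.0504]
48 [0.0643 0.0554]
52 [0.0726 0.0598]
56 [0.0813 0.0636]
60 [0.0903 0.0666]
64 [0.0996 0.0689]
68 [0.1081 0.0705]
72 [0.1145 0.0716]
76 [0.121  0.0723]
80 [0.1277 0.0727]
84 [0.1345 0.0727]
88 [0.1414 0.0723]
```

View pics/s1.png

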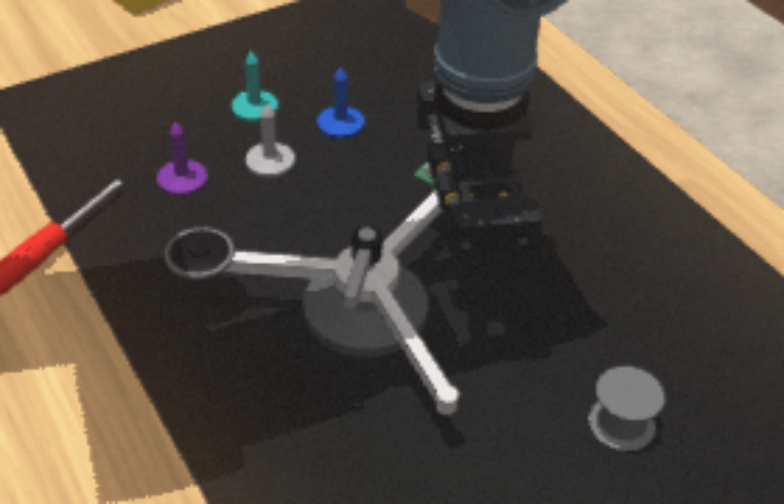

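The enlarged side view shows the closed fingers at crop (500,200), on the clockwise side of the board arm and clear of everything. I'll push along the arc now.

apply_moves --moves "0.012 0.008 0.008 0 0 0;0.025 0.018 0.008 0 0 0;0.028 0.0215 0.008 0 0 0;0.0303 0.025 0.008 0 0 0;0.033 0.0285 0.008 0 0 0;0.036 0.032 0.008 0 0 0;0.042 0.0385 0.008 0 0 0;0.049 0.045 0.008 0 0 0"

```text
t: 3.32
eef_pos: [0.6023, 0.0347, 0.0496]
ee_rot: [-3.142, 0.0, 2.734]
force: [0.6, -2.2, -0.3]
opening: 0.006
gripper_force: 0.8
```

```bash
python3 - <<'E'
from plan import *
o=telemetry.observe(); print(o["t"],o["eef_pos"],o["force"])
for i in range(40,90,4): print(i,tool(P(i)-o["eef_pos"][:2]))
E
```

```text
3.3167 [0.60227655 0.03468377 0.0496071 ] [ 0.61617494 -2.21436077 -0.32263914]
40 [0.0005 0.0008]
44 [0.0078 0.0064]
48 [0.0157 0.0114]
52 [0.024  0.0158]
56 [0.0327 0.0195]
60 [0.0417 0.0226]
64 [0.051  0.0249]
68 [0.0595 0.0264]
72 [0.0659 0.0275]
76 [0.0724 0.0283]
80 [0.0791 0.0287]
84 [0.0859 0.0287]
88 [0.0928 0.0283]
```

Contact force is about 2 N, as expected. Continuing to about 76°.

apply_moves --moves "0.0075 0.006 0 0 0 0;0.0155 0.011 0 0 0 0;0.024 0.0155 0 0 0 0;0.0325 0.019 0 0 0 0;0.0415 0.022 0 0 0 0;0.05 0.0245 0 0 0 0;0.059 0.026 0 0 0 0;0.0655 0.027 0 0 0 0"

```text
t: 3.98
eef_pos: [0.5644, 0.0731, 0.0495]
ee_rot: [3.142, 0.0, 2.735]
force: [0.7, -2.8, -1.0]
opening: -0.001
gripper_force: 1.0
```

apply_moves --moves "0.003 0.0005 0 0 0 0;0.006 0.001 0 0 0 0;0.009 0.001 0 0 0 0;0.009 0.001 0 0 0 0"

```text
t: 4.32
eef_pos: [0.5589, 0.0762, 0.0495]
ee_rot: [3.141, -0.0, 2.735]
force: [1.0, 0.8, 0.6]
opening: 0.006
gripper_force: 0.3
```

```bash
cat > ang.py <<'E'
from fine import *
import fine
def rot(n):
    # rotor & lever angle, any spoke visible
    f=cams.grab_frame(n); run({n:f},post=False); return f
E
python3 - <<'E'
from plan import *; from ang import *
o=telemetry.observe(); print(o["t"],o["eef_pos"],o["force"])
for i in range(68,90,4): print(i,tool(P(i)-o["eef_pos"][:2]))
for n in("top","side"):
    try: rot(n)
    except Exception as e: print(n,e)
E
```

```text
4.3167 [0.55886883 0.07619263 0.04948866] [0.96222537 0.77664489 0.56104112]
68 [-0.0155 -0.0015]
72 [-0.0091 -0.0004]
76 [-0.0025  0.0004]
80 [0.0041 0.0008]
84 [0.0109 0.0008]
88 [0.0178 0.0004]
top boss [0.5494 0.0077] r 0.0553 z 0.1479
top board [0.5344 0.1404] [0.0454 0.0304] r 0.1335 ang 96.48
top rotor mod120 -48.88 [(np.float64(-55.98), 103), (np.float64(nan), 0), (np.float64(-160.97), 110)]
top lever ang -143.58 rmax 0.0898 z 0.0867
side boss [0.8039 0.5129] r 0.2134 z 0.1184
side board [0.5366 0.1358] [0.051  0.0395] r 0.4623 ang -125.33
side rotor mod120 nan [(np.float64(nan), 0), (np.float64(nan), 0), (np.float64(nan), 0)]
side lever ang -119.19 rmax 0.6501 z 0.0871
  return _methods._mean(a, axis=axis, dtype=dtype,
  ret = ret.dtype.type(ret / rcount)
fine.py:25: RuntimeWarning: Mean of empty slice.
  u=np.angle(np.exp(3j*an).mean())/3; print(n,"rotor mod120",np.degrees(u).round(2),[ (np.degrees(np.median(an[np.abs(np.angle(np.exp(1j*(an-u-s))))<.2])).round(2),int((np.abs(np.angle(np.exp(1j*(an-u-s))))<.2).sum())) for s in (0,2.0944,-2.0944)])
```

The gripper hides the rotor, so I'll back off to get a clear view.

apply_moves --moves "-0.02 0 0 0 0 0;-0.04 0 -0.02 0 0 0;-0.08 0 -0.06 0 0 0;-0.13 0 -0.1 0 0 0;-0.18 0 -0.14 0 0 0;-0.22 0 -0.18 0 0 0;-0.24 0 -0.2 0 0 0;-0.24 0 -0.2 0 0 0"

```text
t: 5.08
eef_pos: [0.7305, 0.0018, 0.2065]
ee_rot: [3.139, 0.012, 2.733]
force: [1.5, -0.6, 1.4]
opening: 0.004
gripper_force: 0.0
```

```bash
python3 - 2>/dev/null <<'E'
from plan import *; from ang import *
o=telemetry.observe(); print(o["t"],o["eef_pos"],o["force"])
for n in("top","side"):
    try: f=rot(n); save(f["img"],n+"2.png")
    except Exception as e: print(n,e)
E
```

```text
5.0833 [0.73052675 0.0017636  0.20646514] [ 1.51078046 -0.55244902  1.4417042 ]
top boss [ 0.6116 -0.0399] r 0.0838 z 0.5958
top board [0.5653 0.264 ] [0. 0.] r 0.3075 ang 98.66
top rotor mod120 52.69 [(np.float64(nan), 0), (np.float64(nan), 0), (np.float64(-67.23), 33)]
top zero-size array to reduction operation maximum which has no identity
side boss [1.309 1.22 ] r 0.3662 z 0.5165
side board [0.5478 0.1342] [0.05   0.0635] r 1.3261 ang -125.03
side rotor mod120 nan [(np.float64(nan), 0), (np.float64(nan), 0), (np.float64(nan), 0)]
side lever ang -122.9 rmax 1.5181 z 0.0872
```

apply_moves --moves "0.05 0.02 0 0 0 0;0.1 0.042 0 0 0 0;0.15 0.063 0 0 0 0;0.2 0.084 0 0 0 0;0.25 0.105 0 0 0 0;0.3 0.126 0 0 0 0;0.35 0.15 0 0 0 0;0.4 0.17 0 0 0 0"

```text
t: 5.85
eef_pos: [0.4951, 0.2418, 0.1971]
ee_rot: [-3.139, -0.004, 2.735]
force: [0.7, 1.4, -0.4]
opening: 0.006
gripper_force: 0.0
```

apply_moves --moves "0.05 0.02 0 0 0 0;0.1 0.042 0 0 0 0;0.15 0.063 0 0 0 0;0.2 0.084 0 0 0 0;0.25 0.105 0 0 0 0;0.3 0.126 0 0 0 0;0.35 0.15 0 0 0 0;0.36 0.16 0 0 0 0"

```text
t: 6.52
eef_pos: [0.2923, 0.4592, 0.1973]
ee_rot: [-3.138, -0.004, 2.74]
force: [-0.4, 0.3, 0.0]
opening: 0.006
gripper_force: 0.0
```

```bash
python3 - 2>/dev/null <<'E'
from plan import *; from ang import *
o=telemetry.observe(); print(o["t"],o["eef_pos"],o["force"])
for n in("top","side"):
    try: f=cams.grab_frame(n); save(f["img"],n+"2.png"); run({n:f})
    except Exception as e: print(n,e)
E
```

```text
6.5167 [0.29225549 0.45923882 0.19732283] [-0.43323297  0.26349646  0.03388647]
top boss [ 0.5247 -0.0017] r 0.0125 z 0.0933
top post foot [0.543  0.2203] r 0.0271
top post top [0.5418 0.2206 0.0661] 30
top board [0.5508 0.1393] [0.0496 0.0633] r 0.1434 ang 79.51
top rotor mod120 -40.67 [(np.float64(-40.81), 128), (np.float64(79.44), 135), (np.float64(-160.72), 137)]
top lever ang -132.84 rmax 0.0652 z 0.0868
side boss [ 0.5219 -0.005 ] r 0.0141 z 0.0933
side post foot [0.542  0.2249] r 0.0268
side post top [0.5409 0.2189 0.0672] 19
side board [0.5468 0.1344] [0.0495 0.0623] r 0.1415 ang 79.87
side rotor mod120 -40.45 [(np.float64(-40.27), 138), (np.float64(79.43), 70), (np.float64(-160.24), 130)]
side lever ang -132.46 rmax 0.0623 z 0.0876
```

View pics/top2.png

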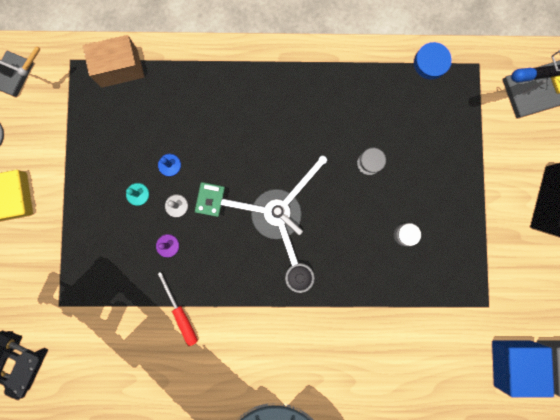

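The top view shows the board at (210,200), not yet at the post. The rotor reads 79.4° and the post bearing is 85.2°, so about 5.8° remains.

apply_moves --moves "-0.05 -0.028 0 0 0 0;-0.1 -0.056 0 0 0 0;-0.15 -0.085 0 0 0 0;-0.2 -0.113 0 0 0 0;-0.25 -0.141 0 0 0 0;-0.3 -0.17 0 0 0 0;-0.35 -0.198 0 0 0 0;-0.4 -0.226 0 0 0 0"

```text
t: 7.28
eef_pos: [0.5004, 0.1885, 0.1983]
ee_rot: [-3.14, -0.002, 2.733]
force: [-0.1, 0.6, -0.3]
opening: 0.003
gripper_force: 0.0
```

apply_moves --moves "-0.05 -0.028 0 0 0 0;-0.1 -0.056 0 0 0 0;-0.14 -0.08 0 0 0 0;-0.168 -0.095 0 0 0 0;-0.168 -0.095 0.02 0 0 0;-0.168 -0.095 0.06 0 0 0;-0.168 -0.095 0.06 0 0 0;-0.168 -0.095 0.06 0 0 0"

```text
t: 7.95
eef_pos: [0.5855, 0.0756, 0.1519]
ee_rot: [-3.139, -0.006, 2.733]
force: [0.1, 1.4, -0.2]
opening: 0.007
gripper_force: 0.0
```

```bash
python3 - <<'E'
from plan import *
o=telemetry.observe(); p=o["eef_pos"]; print(o["t"],p,o["ee_rot"],tool(P(77,gap=.03)-p[:2]),(p[2]-.05)/.75)
E
```

```text
7.95 [0.58546727 0.07558179 0.15194802] [-3.13916744 -0.00615392  2.73320337] [-0.0073 -0.0056] 0.1359306909710182
```

apply_moves --moves "-0.007 -0.005 0.03 0 0 0;-0.007 -0.005 0.07 0 0 0;-0.007 -0.005 0.11 0 0 0;-0.007 -0.005 0.135 0 0 0;-0.007 -0.005 0.135 0 0 0;-0.007 -0.005 0.135 0 0 0"

```text
t: 8.45
eef_pos: [0.591, 0.0713, 0.0537]
ee_rot: [-3.141, -0.001, 2.735]
force: [0.9, 0.3, 1.0]
opening: 0.002
gripper_force: 0.0
```

```bash
python3 - <<'E'
from plan import *
o=telemetry.observe(); p=o["eef_pos"]; print(o["t"],p,o["ee_rot"],o["force"],tool(P(77.5)-p[:2]),tool(P(83.3)-p[:2]),P(83.3),(p[2]-.05)/.75)
E
```

```text
8.45 [0.59103143 0.07127532 0.05367731] [-3.14110536e+00 -1.06111376e-03  2.73511216e+00] [0.8616933  0.29160467 0.99165289] [ 0.0419 -0.0104] [ 0.0517 -0.0101] [0.5523944  0.07963144] 0.0049030753919601655
```

apply_moves --moves "0.018 -0.01 0.004 0 0 0;0.036 -0.01 0.004 0 0 0;0.04 -0.01 0.004 0 0 0;0.044 -0.01 0.004 0 0 0;0.047 -0.01 0.004 0 0 0;0.0495 -0.01 0.004 0 0 0;0.0515 -0.01 0.004 0 0 0;0.0515 -0.01 0.004 0 0 0"

```text
t: 9.12
eef_pos: [0.5536, 0.0798, 0.0508]
ee_rot: [3.141, 0.001, 2.735]
force: [2.1, 0.3, 1.4]
opening: 0.004
gripper_force: 0.8
```

apply_moves --moves "0 0 0 0 0 0;-0.02 0 0 0 0 0;-0.04 0 -0.01 0 0 0;-0.05 0 -0.05 0 0 0;-0.05 0 -0.1 0 0 0;-0.05 0 -0.14 0 0 0;-0.02 0.02 -0.17 0 0 0;0.03 0.05 -0.19 0 0 0"

```text
t: 9.78
eef_pos: [0.5519, 0.118, 0.1942]
ee_rot: [3.14, 0.004, 2.731]
force: [-0.3, 1.3, 0.5]
opening: 0.006
gripper_force: 0.0
```

apply_moves --moves "0.05 0.028 0 0 0 0;0.1 0.056 0 0 0 0;0.15 0.085 0 0 0 0;0.2 0.113 0 0 0 0;0.25 0.141 0 0 0 0;0.3 0.17 0 0 0 0;0.35 0.198 0 0 0 0;0.4 0.226 0 0 0 0"

```text
t: 10.45
eef_pos: [0.346, 0.3861, 0.1909]
ee_rot: [-3.14, -0.001, 2.735]
force: [0.3, 0.9, -0.3]
opening: 0.007
gripper_force: 0.0
```

```bash
python3 - 2>/dev/null <<'E'
from plan import *; from ang import *
o=telemetry.observe(); print(o["t"],o["eef_pos"],o["force"])
for n in("top","side"):
    try: f=cams.grab_frame(n); save(f["img"],n+"3.png"); run({n:f})
    except Exception as e: print(n,e)
E
```

```text
10.45 [0.34602262 0.38609954 0.19087324] [ 0.31254005  0.94992245 -0.34703019]
top boss [ 0.5236 -0.002 ] r 0.0127 z 0.0932
top post foot [0.5432 0.2201] r 0.0271
top post top [0.5418 0.2199 0.0663] 30
top board [0.5397 0.1409] [0.0495 0.0631] r 0.1438 ang 83.57
top rotor mod120 -36.16 [(np.float64(-35.68), 127), (np.float64(83.32), 134), (np.float64(-156.06), 134)]
top lever ang -132.3 rmax 0.0643 z 0.0872
side boss [ 0.5215 -0.0055] r 0.0147 z 0.0931
side post foot [0.5384 0.227 ] r 0.0254
side post top [0.5408 0.2196 0.0674] 17
side board [0.5365 0.1356] [0.0504 0.0632] r 0.1419 ang 83.94
side rotor mod120 -35.95 [(np.float64(-35.44), 135), (np.float64(83.33), 78), (np.float64(-156.16), 125)]
side lever ang -132.55 rmax 0.0622 z 0.088
```

The rotor is at 83.9° and the target is about 85.0–85.1°. One more small nudge of about 1.1°.

apply_moves --moves "-0.05 -0.028 0 0 0 0;-0.1 -0.056 0 0 0 0;-0.15 -0.085 0 0 0 0;-0.2 -0.113 0 0 0 0;-0.25 -0.141 0 0 0 0;-0.3 -0.17 0 0 0 0;-0.35 -0.198 0 0 0 0;-0.4 -0.226 0 0 0 0"

```text
t: 11.22
eef_pos: [0.5502, 0.1168, 0.1908]
ee_rot: [-3.141, -0.001, 2.734]
force: [0.9, 0.7, -0.9]
opening: 0.006
gripper_force: 0.0
```

apply_moves --moves "-0.03 -0.02 0 0 0 0;-0.05 -0.04 0.02 0 0 0;-0.08 -0.05 0.06 0 0 0;-0.08 -0.05 0.09 0 0 0;-0.08 -0.05 0.12 0 0 0;-0.08 -0.05 0.12 0 0 0"

```text
t: 11.72
eef_pos: [0.5861, 0.0602, 0.0956]
ee_rot: [-3.138, -0.01, 2.733]
force: [-0.3, -0.2, -1.0]
opening: 0.003
gripper_force: 0.0
```

```bash
python3 - <<'E'
from plan import *
o=telemetry.observe(); p=o["eef_pos"]; print(o["t"],p,o["ee_rot"],o["force"],tool(np.array([.5536,.0798])-p[:2]),(p[2]-.05)/.75)
E
```

```text
11.7167 [0.58608272 0.06016501 0.09558256] [-3.13831472 -0.00979969  2.73290265] [-0.29476398 -0.23022222 -1.00736502] [0.0501 0.0069] 0.06077674367279149
```

apply_moves --moves "0 0 0.03 0 0 0;0 0 0.058 0 0 0;0 0 0.06 0 0 0;0 0 0.06 0 0 0;0 0 0.06 0 0 0"

```text
t: 12.13
eef_pos: [0.5906, 0.0612, 0.0576]
ee_rot: [3.141, 0.001, 2.735]
force: [-0.5, 0.7, -0.2]
opening: 0.004
gripper_force: 0.0
```

```bash
python3 - <<'E'
from plan import *
o=telemetry.observe(); p=o["eef_pos"]; print(o["t"],p,o["ee_rot"],o["force"],tool(np.array([.5536,.0798])-p[:2]),(p[2]-.05)/.75)
E
```

```text
12.1333 [0.59056767 0.06123355 0.05763493] [3.14130049e+00 1.03446610e-03 2.73490365e+00] [-0.47540029  0.66038336 -0.15990649] [0.055  0.0033] 0.01017990538428746
```

apply_moves --moves "0.02 0.003 0.01 0 0 0;0.038 0.003 0.01 0 0 0;0.048 0.003 0.01 0 0 0;0.053 0.003 0.01 0 0 0;0.0565 0.003 0.01 0 0 0;0.058 0.003 0.01 0 0 0;0.0585 0.003 0.01 0 0 0;0.0585 0.003 0.01 0 0 0"

```text
t: 12.8
eef_pos: [0.5517, 0.0806, 0.0495]
ee_rot: [3.141, 0.002, 2.735]
force: [1.7, 0.5, 0.9]
opening: 0.004
gripper_force: 0.8
```

apply_moves --moves "0 0 0 0 0 0;-0.02 0 0 0 0 0;-0.04 0 -0.01 0 0 0;-0.05 0 -0.05 0 0 0;-0.05 0 -0.1 0 0 0;-0.05 0 -0.14 0 0 0;-0.02 0.02 -0.17 0 0 0;0.03 0.05 -0.19 0 0 0"

```text
t: 13.47
eef_pos: [0.5497, 0.1191, 0.1929]
ee_rot: [3.14, 0.004, 2.731]
force: [-0.1, 0.3, 0.4]
opening: 0.005
gripper_force: 0.0
```

apply_moves --moves "0.05 0.028 0 0 0 0;0.1 0.056 0 0 0 0;0.15 0.085 0 0 0 0;0.2 0.113 0 0 0 0;0.25 0.141 0 0 0 0;0.3 0.17 0 0 0 0;0.35 0.198 0 0 0 0;0.4 0.226 0 0 0 0"

```text
t: 14.13
eef_pos: [0.3437, 0.3872, 0.1895]
ee_rot: [-3.141, -0.001, 2.734]
force: [1.3, 1.0, 1.3]
opening: 0.006
gripper_force: 0.0
```

```bash
python3 - 2>/dev/null <<'E'
from plan import *; from ang import *
o=telemetry.observe(); print(o["t"],o["eef_pos"],o["force"])
for n in("top","top","side"):
    try: f=cams.grab_frame(n); save(f["img"],n+"4.png"); run({n:f})
    except Exception as e: print(n,e)
E
```

```text
14.1333 [0.3437493  0.38719606 0.18949764] [1.33001441 1.01284598 1.31601757]
top boss [ 0.5244 -0.0015] r 0.0126 z 0.0933
top post foot [0.5431 0.2203] r 0.0271
top post top [0.542  0.22   0.0659] 32
top board [0.5354 0.1412] [0.0495 0.0632] r 0.1432 ang 85.6
top rotor mod120 -34.48 [(np.float64(-34.62), 127), (np.float64(85.43), 135), (np.float64(-154.23), 138)]
top lever ang -132.49 rmax 0.0653 z 0.0869
top boss [ 0.5246 -0.0015] r 0.0125 z 0.0927
top post foot [0.5432 0.2201] r 0.0271
top post top [0.5424 0.2202 0.0666] 28
top board [0.5353 0.1412] [0.0496 0.0632] r 0.1431 ang 85.73
top rotor mod120 -34.44 [(np.float64(-34.66), 125), (np.float64(85.68), 135), (np.float64(-154.3), 134)]
top lever ang -132.7 rmax 0.0654 z 0.0867
side boss [ 0.5224 -0.0034] r 0.0129 z 0.0932
side post foot [0.5359 0.2284] r 0.0247
side post top [0.5407 0.2192 0.068 ] 17
side board [0.5316 0.1358] [0.0505 0.0622] r 0.1395 ang 86.22
side rotor mod120 -34.22 [(np.float64(-34.97), 141), (np.float64(86.01), 75), (np.float64(-153.4), 130)]
side lever ang -131.58 rmax 0.0633 z 0.088
```

The board is at about 85.6° and the post at about 85.1°, so it is aligned within half a degree. Next is the lever, at -132° and pushed clockwise with the tip at z ≈ 0.073, above the spokes.

```bash
cat > plan2.py <<'E'
from plan import *
ax=np.array([.5235,-.0025])
def L(deg,rho=.05,gap=0.):   # lever angle; finger on its CCW side, pushes clockwise
    a=np.radians(deg); u=np.array([np.cos(a),np.sin(a)]); n=np.array([-u[1],u[0]])
    c=-(.009*np.sign(X@n)*X+.0175*np.sign(Y@n)*Y)   # finger corner touching the bar
    s=-(c@n); return ax+rho*u+(.0055+s+gap)*n, rho+c@u
E
python3 - <<'E'
from plan2 import *
p=telemetry.observe()["eef_pos"]; S,_=L(-132,gap=.025)
print(p,"S",S,tool(S-p[:2]),"dz",(p[2]-.081)/.75)
for i in range(-132,-222,-6): q,c=L(i); print(i,q.round(4),tool(q-S),"contact r",c.round(3))
E
```

```text
[0.3431223  0.38778602 0.18931387] S [ 0.52321093 -0.06952135] [-0.4613 -0.4649] dz 0.1444184960452734
-132 [ 0.5046 -0.0528] [0.0316 0.0107] contact r 0.036
-138 [ 0.5004 -0.0516] [0.0374 0.01  ] contact r 0.038
-144 [ 0.4961 -0.0498] [0.0436 0.0098] contact r 0.04
-150 [ 0.4918 -0.0476] [0.05   0.0103] contact r 0.041
-156 [ 0.4876 -0.0447] [0.0567 0.0116] contact r 0.043
-162 [ 0.4835 -0.0413] [0.0634 0.0136] contact r 0.045
-168 [ 0.4798 -0.0373] [0.0701 0.0165] contact r 0.047
-174 [ 0.4764 -0.0327] [0.0767 0.0204] contact r 0.049
-180 [ 0.4735 -0.0276] [0.0829 0.0251] contact r 0.051
-186 [ 0.4712 -0.022 ] [0.0887 0.0307] contact r 0.053
-192 [ 0.4695 -0.016 ] [0.0939 0.0373] contact r 0.055
-198 [ 0.4686 -0.0096] [0.0984 0.0446] contact r 0.057
-204 [ 0.4684 -0.0033] [0.1019 0.0522] contact r 0.041
-210 [0.4682 0.0018] [0.1048 0.0583] contact r 0.043
-216 [0.4686 0.007 ] [0.1071 0.065 ] contact r 0.045
```

apply_moves --moves "-0.035 -0.035 0 0 0 0;-0.07 -0.07 0 0 0 0;-0.105 -0.105 0 0 0 0;-0.14 -0.14 0 0 0 0;-0.175 -0.175 0 0 0 0;-0.21 -0.21 0 0 0 0;-0.245 -0.245 0 0 0 0;-0.28 -0.28 0 0 0 0"

```text
t: 14.95
eef_pos: [0.4557, 0.1068, 0.1896]
ee_rot: [-3.141, -0.0, 2.733]
force: [2.3, -0.3, -0.3]
opening: 0.004
gripper_force: 0.0
```

apply_moves --moves "-0.035 -0.035 0 0 0 0;-0.07 -0.07 0 0 0 0;-0.105 -0.105 0 0 0 0;-0.14 -0.14 0 0 0 0;-0.165 -0.17 0 0 0 0;-0.182 -0.185 0 0 0 0;-0.182 -0.185 0 0 0 0;-0.182 -0.185 0 0 0 0"

```text
t: 15.62
eef_pos: [0.5254, -0.0722, 0.1892]
ee_rot: [3.141, -0.002, 2.732]
force: [0.7, 0.2, 0.7]
opening: 0.006
gripper_force: 0.0
```

```bash
python3 - <<'E'
from plan2 import *
o=telemetry.observe();p=o["eef_pos"]; S,_=L(-132,gap=.025)
print(o["t"],p,tool(S-p[:2]),"dz",(p[2]-.081)/.75)
E
```

```text
15.6167 [ 0.52537134 -0.07219446  0.18924271] [0.0041 0.0021] dz 0.14432361247496903
```

apply_moves --moves "0.003 0.002 0.03 0 0 0;0.003 0.002 0.07 0 0 0;0.003 0.002 0.11 0 0 0;0.003 0.002 0.135 0 0 0;0.003 0.002 0.143 0 0 0;0.003 0.002 0.143 0 0 0;0.003 0.002 0.143 0 0 0;0.003 0.002 0.143 0 0 0"

```text
t: 16.28
eef_pos: [0.5254, -0.0689, 0.0842]
ee_rot: [3.141, 0.003, 2.736]
force: [0.7, 0.0, 0.6]
opening: 0.002
gripper_force: 0.0
```

```bash
python3 - <<'E'
from plan2 import *
o=telemetry.observe();p=o["eef_pos"]
print(o["t"],p,o["force"],"dz",(p[2]-.081)/.75)
for i in range(-132,-222,-6): print(i,tool(L(i)[0]-p[:2]))
f=cams.grab_frame("side"); save(cv2.resize(f["img"][140:320,160:440],(784,504)),"s5.png")
E
```

```text
16.2833 [ 0.52540975 -0.06885252  0.08415182] [0.65120633 0.03622867 0.589289  ] dz 0.004202425286013649
-132 [0.0339 0.0087]
-138 [0.0397 0.008 ]
-144 [0.0459 0.0078]
-150 [0.0524 0.0083]
-156 [0.059  0.0096]
-162 [0.0657 0.0116]
-168 [0.0725 0.0146]
-174 [0.079  0.0184]
-180 [0.0853 0.0231]
-186 [0.0911 0.0288]
-192 [0.0963 0.0353]
-198 [0.1007 0.0426]
-204 [0.1043 0.0503]
-210 [0.1072 0.0563]
-216 [0.1095 0.063 ]
```

View pics/s5.png

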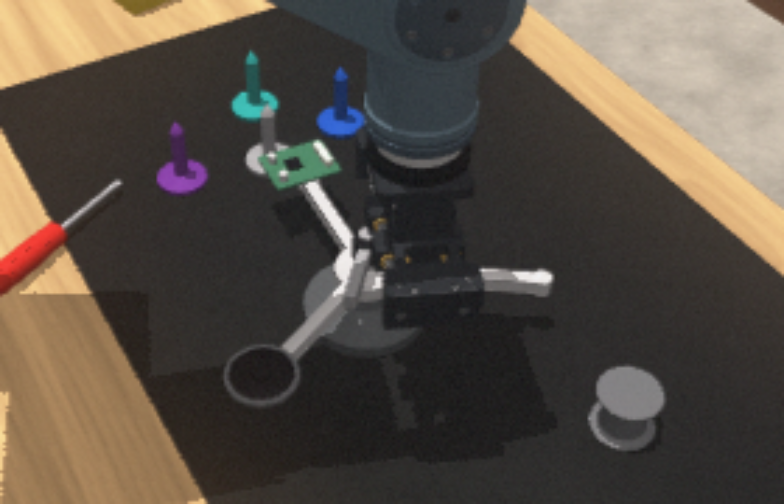

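The side view shows the finger beside the lever (crop 360,275) on its counter-clockwise side, with the board still pointing at the grey post. Pushing clockwise.

apply_moves --moves "0.015 0.008 0.004 0 0 0;0.027 0.008 0.004 0 0 0;0.034 0.0085 0.004 0 0 0;0.0397 0.008 0.004 0 0 0;0.046 0.008 0.004 0 0 0;0.0525 0.0085 0.004 0 0 0;0.059 0.0095 0.004 0 0 0;0.0655 0.0115 0.004 0 0 0"

```text
t: 17.0
eef_pos: [0.4824, -0.0417, 0.0797]
ee_rot: [-3.141, 0.0, 2.734]
force: [1.3, -0.9, 0.8]
opening: 0.004
gripper_force: 0.8
```

```bash
python3 - <<'E'
from plan2 import *
o=telemetry.observe();p=o["eef_pos"]
print(o["t"],p,o["force"],"dz",(p[2]-.081)/.75)
for i in range(-162,-228,-6): print(i,tool(L(i)[0]-p[:2]))
E
```

```text
17.0 [ 0.48238403 -0.04170283  0.07965313] [ 1.31050217 -0.90384749  0.83872708] dz -0.0017958324917521178
-162 [-0.0012  0.0011]
-168 [0.0055 0.004 ]
-174 [0.012  0.0078]
-180 [0.0183 0.0126]
-186 [0.0241 0.0182]
-192 [0.0293 0.0247]
-198 [0.0338 0.032 ]
-204 [0.0373 0.0397]
-210 [0.0402 0.0458]
-216 [0.0425 0.0524]
-222 [0.0441 0.0595]
```

apply_moves --moves "0.0055 0.004 0 0 0 0;0.012 0.008 0 0 0 0;0.018 0.0125 0 0 0 0;0.024 0.018 0 0 0 0;0.029 0.0245 0 0 0 0;0.032 0.028 0 0 0 0;0.034 0.032 0 0 0 0"

```text
t: 17.58
eef_pos: [0.4683, -0.0089, 0.0794]
ee_rot: [-3.141, -0.001, 2.735]
force: [0.1, -2.3, -0.5]
opening: 0.005
gripper_force: 0.6
```

```bash
python3 - <<'E'
from plan2 import *
o=telemetry.observe();p=o["eef_pos"]
print(o["t"],p,o["force"],"dz",(p[2]-.081)/.75)
for i in range(-192,-228,-4): print(i,tool(L(i)[0]-p[:2]))
E
```

```text
17.5833 [ 0.46830826 -0.00890602  0.07936868] [ 0.14805174 -2.30248773 -0.50338851] dz -0.002175098278173341
-192 [-0.0052 -0.008 ]
-196 [-0.0021 -0.0032]
-200 [0.0005 0.0019]
-204 [0.0028 0.007 ]
-208 [0.0048 0.011 ]
-212 [0.0066 0.0152]
-216 [0.008  0.0197]
-220 [0.0091 0.0244]
-224 [0.0099 0.0293]
```

Slow small steps now, watching for the stop.

apply_moves --moves "0.001 0.003 0 0 0 0;0.0025 0.006 0 0 0 0;0.0035 0.009 0 0 0 0;0.005 0.011 0 0 0 0;0.005 0.011 0 0 0 0"

```text
t: 18.0
eef_pos: [0.4684, -0.0001, 0.0794]
ee_rot: [3.142, -0.001, 2.735]
force: [-0.7, 0.0, -0.3]
opening: 0.005
gripper_force: 0.0
```

apply_moves --moves "0.001 0.002 0 0 0 0;0.0018 0.004 0 0 0 0;0.0018 0.004 0 0 0 0"

```text
t: 18.25
eef_pos: [0.4685, 0.0029, 0.0795]
ee_rot: [-3.142, 0.0, 2.735]
force: [-0.2, -0.8, 0.3]
opening: 0.003
gripper_force: 0.4
```

apply_moves --moves "0.0008 0.002 0 0 0 0;0.0015 0.0045 0 0 0 0;0.0015 0.0045 0 0 0 0"

```text
t: 18.5
eef_pos: [0.4688, 0.0056, 0.0795]
ee_rot: [-3.14, 0.001, 2.735]
force: [-0.1, -5.3, -0.1]
opening: 0.007
gripper_force: 2.7
```

apply_moves --moves "0.0005 0.002 0 0 0 0;0.001 0.004 0 0 0 0;0.001 0.004 0 0 0 0"

```text
t: 18.75
eef_pos: [0.469, 0.0062, 0.0796]
ee_rot: [-3.135, 0.001, 2.736]
force: [-4.2, -19.4, 0.5]
opening: 0.002
gripper_force: 9.3
```

The force rose to 19 N with almost no travel, so the lever is at its stop. I'll back off and check.

apply_moves --moves "-0.005 -0.015 0 0 0 0;-0.008 -0.03 0 0 0 0;-0.008 -0.035 -0.03 0 0 0;-0.008 -0.035 -0.07 0 0 0;-0.008 -0.035 -0.11 0 0 0;-0.008 -0.035 -0.14 0 0 0;-0.008 -0.035 -0.16 0 0 0;-0.008 -0.035 -0.16 0 0 0"

```text
t: 19.42
eef_pos: [0.4664, -0.0173, 0.203]
ee_rot: [3.14, 0.006, 2.735]
force: [1.0, 0.1, 0.4]
opening: 0.003
gripper_force: 0.0
```

apply_moves --moves "0.03 0.04 0 0 0 0;0.06 0.08 0 0 0 0;0.09 0.12 0 0 0 0;0.12 0.16 0 0 0 0;0.15 0.2 0 0 0 0;0.18 0.24 0 0 0 0;0.21 0.28 0 0 0 0;0.24 0.32 0 0 0 0"

```text
t: 20.08
eef_pos: [0.3923, 0.2762, 0.1981]
ee_rot: [-3.14, -0.002, 2.735]
force: [0.9, -0.7, 0.3]
opening: 0.008
gripper_force: 0.0
```

apply_moves --moves "0.03 0.04 0 0 0 0;0.06 0.08 0 0 0 0;0.09 0.12 0 0 0 0;0.12 0.16 0 0 0 0;0.15 0.2 0 0 0 0;0.16 0.21 0 0 0 0;0.16 0.21 0 0 0 0;0.16 0.21 0 0 0 0"

```text
t: 20.75
eef_pos: [0.3453, 0.4661, 0.1979]
ee_rot: [-3.139, -0.001, 2.736]
force: [0.1, -0.0, -0.2]
opening: 0.005
gripper_force: 0.0
```

```bash
python3 - 2>/dev/null <<'E'
from plan import *; from ang import *
o=telemetry.observe(); print(o["t"],o["eef_pos"],o["force"])
for n in("top","side"):
    try: f=cams.grab_frame(n); save(f["img"],n+"6.png"); run({n:f})
    except Exception as e: print(n,e)
E
```

```text
20.75 [0.34527102 0.46606148 0.19788399] [ 0.11028455 -0.03483909 -0.21508177]
top boss [ 0.5243 -0.0015] r 0.0121 z 0.0933
top post foot [0.5432 0.2202] r 0.0271
top post top [0.5417 0.2199 0.066 ] 29
top board [0.5353 0.1413] [0.0499 0.0634] r 0.1433 ang 85.62
top rotor mod120 -34.47 [(np.float64(-34.51), 126), (np.float64(85.43), 134), (np.float64(-154.35), 136)]
top lever ang 151.42 rmax 0.0651 z 0.0871
side boss [ 0.5223 -0.0039] r 0.0132 z 0.0873
side post foot [0.5359 0.2284] r 0.0247
side post top [0.5404 0.2188 0.068 ] 18
side board [0.5319 0.1358] [0.0503 0.0628] r 0.1401 ang 86.04
side rotor mod120 -34.33 [(np.float64(-34.81), 135), (np.float64(85.75), 78), (np.float64(-153.75), 129)]
side lever ang 150.29 rmax 0.0643 z 0.0855
```

View pics/top6.png

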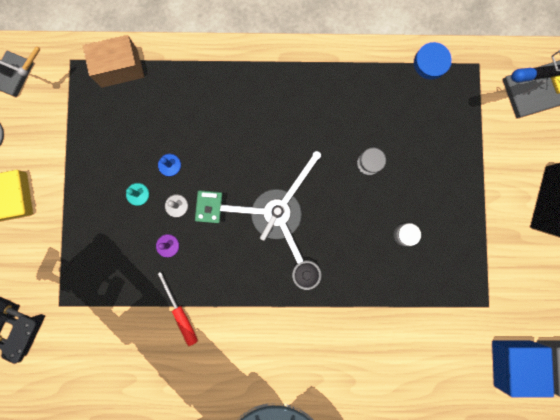

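The top view shows the board (208,207) still in line with the grey post (176,206). The lever at (265,238) turned 77° (1.34 rad) to its stop, the loose items have not moved and the arm is clear.

```bash
python3 -c "
from cell import workorder; print(workorder.job_done())"
```

```text
the job is handed in; nothing more can be done
None
```

The job is handed in: by camera the board arm points within about 0.5° of the grey metal post, the clamp lever was pushed clockwise onto its stop, and the spool, screwdriver and tin were left alone (about 21 s of robot time).

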